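# Prime the release stamp and mark a finished sample tray

## Robot

A 6-joint arm with a two-finger parallel gripper is mounted at the origin on the work surface. World frame = base frame: x ahead of the robot, y to its left, z up, the work surface at z = 0. Lengths are in m, angles in degrees, forces in N, time in s.
With the tool pointing down it reaches from about 0.4 to 0.825 m from the base axis. Payload 7 kg.
Tool frame: the origin (TCP) lies at the very end of the fingers, on their centre line; the grasp point (between the pads) lies 19 mm behind it (ctrl.grip_point_offset is the distance from the TCP to the grasp point, in m); x points along the fingers, z is the direction in which the jaws open and shut, and the axes are right-handed (so a half turn about x gives the same grasp; the last joint's range is limited). The gripper opens to 88 mm and grips with 3 to 60 N. Pads are 19 mm wide; open, the fingers measure 130 mm over their backs; the gripper's body (78 mm by 193 mm) begins 47 mm behind the grasp point.
Start: joints at [88.929, 20.546, 0.682, 0, -70.136, -16.507], TCP at [0.204, 0.643, 0.19] pointing down, gripper open.
Joint ranges: [-176.03, 176.03], [-82.01, 121.73], [-58.28, 71.71], [-173.87, 95.51], [-174.79, -0.11], [-173.66, 173.66]. Speed limits (degrees/s): [136.94, 136.94, 172.46, 180, 180, 180].

## Interface

Orientations are given as [roll, pitch, yaw] about the fixed x, y, z axes, in that order (R = Rz(yaw) Ry(pitch) Rx(roll)).
In Python, from plant import get_obs, snapshot, calibration, close_job, ctrl gives the robot as it stands.
- The arm moves only by the tool move_arm, never from a script. Its argument "commands" is a list that holds one entry, the list of rows, each a list of 4 numbers: the shift along the tool's x, y, z in cm, then the turn about the tool's x in rad. In form: [[[dx, dy, dz, spin], ...]]. A call has 1 to 8 rows; each row shifts and turns the commanded pose from where the row before left it, along the tool's axes as they then stand; what a row does not reach is not made up. A row lasts 1/10 s, in which the tool goes at most 50 mm and 8.59 degrees, less where a joint would pass 70% of its speed; a pose out of reach is approached as far as the arm can. A call with a gripper value outside its range is refused whole. "jaw" is the finger opening in cm, from 0 to 8.76, set as the call begins (left out, the last holds). The fingers move at their own pace and stop on an object; the grip force is fixed at half the most. Time passes only in rows, so rows that do not move let the fingers close. It gives the time, the measured TCP pose, the force and the opening at its end, in the units of the state.
- get_obs(): the state, without advancing time (a new reading comes with each control period).
- snapshot(name): name is "scene" or "top" or "wrist"; returns (picture, depth): 400x640x3 uint8, red, green, blue; 400x640 float32, m along the optical axis (not along the pixel's ray), 0 where there is no reading.
- calibration(name): a dict with "mtx" (3x3 intrinsics, pixels), "k1" (the pictures are not rectified: a ray, as slopes to the right and down, at radius r is drawn at 1 + k1 r^2 times it, then the intrinsics apply), "T" (4x4, takes a point from camera to world coordinates); the wrist camera has in their place "tool_from_camera" (4x4, takes a point from camera to tool coordinates, whose origin is the TCP and whose axes are the tool frame's). Camera axes: x right, y up, looking along -z (the intrinsics and any distortion apply to the point x, -y, -z); pixel columns grow to the right and rows downward; lengths in m; the calibration is good to about 2 mm. A picture is of the moment at which its call begins: read the wrist's pose just before it. calibration takes no time and is no camera call.
- close_job(): hands the job in, once; it reports no verdict.
The state is a dict: "clock": time; "joint_pos": joint angles; "qvel": joint speeds; "tau": joint torques, N m; "tool_pos": TCP position; "orientation": TCP orientation; "force": force on the tool from outside, world axes, zero at the start; "moment": the same for the moment, N m; "opening": finger opening in m.
Only numpy, scipy, OpenCV 4.12 (cv2) and the standard library are available. Lean on these libraries where they do the work, as an engineer would, in place of code of your own. Each camera call takes 0.05 s, during which the arm holds its last target. There are 200 camera calls.

## Task

Take the red-handled stamp from its cradle and prime it with a full, held stroke on the steel block. Then stamp the tray whose outlined box is still empty: press straight down, square to the box and inside it, firmly until the foot is well in but not hard, hold for a moment, and lift straight off without sliding or shifting the tray. Stand the stamp upright back in its cradle, let go, and leave everything else alone.

Things in the scene. Friction and masses are not known exactly. Their poses are not given: they have to be found in the camera images.
- stamp_grip (a point): Centre of the red handle of the sprung hand stamp (100 mm tall, 210 g) that stands on its die in the cradle; 78 mm above the die face, z up the stamp. Handle 22 mm along x, 26 mm along y, 56 to 100 mm above the die face. The black body below is 36 mm (x) by 50 mm (y), 20 to 56 mm above it; fingertips may bear on its flat shoulder. Works either way round.
- die_face (a point): Centre of the underside of the stamp's die (the face that marks), on the stamp's axis; the same axes as the stamp. The rubber die is 24 mm along x by 40 mm along y.
- die: The stamp's rubber die itself, carried by the sprung foot, 24 x 40 x 8 mm; origin at the centre of its underside, axes as the stamp.
- stamp_foot (a joint): How far the sprung foot with the die is pushed up into the stamp, in m: 0 sprung out, 0.010 at the hard stop. It starts to move at about 3 N and needs 1 N more per mm (9 N at 6 mm, 13 N at the stop). A full stroke is more than 6 mm; 8 mm is about right, and 30 N on the tray is too hard.
- cradle_floor (a point): The stamp's fixed grey cradle, an open shallow tray 64 mm (x) by 80 mm (y); this point is the centre of its inner floor, 6 mm above the bench, on which the die stands. Inside it is 54 mm (x) by 70 mm (y), with rims 8 mm above that floor. z is up.
- block_top (a point): The fixed steel priming block, 66 x 66 x 30 mm; this point is the centre of its flat top, 30 mm above the bench. z is up.
- block: The same steel block; origin at the centre of its underside.
- tray: The tray to stamp: a loose pale blue sample tray, 150 mm (x) by 96 mm (y), about 450 g, standing on the bench, the one whose outlined box is empty; origin at the centre of its underside. Its -x end is a flat white panel 22 mm above the bench; its +x end carries crimped vials up to 47 mm above the bench.
- tray_panel (a point): Centre of the outlined box on that tray's white panel, at the panel's surface, 22 mm above the bench; axes as the tray (x towards the vials, z up). The dark outline measures 36 mm (x) by 52 mm (y), so that the die fits with 6 mm to spare on each side when its x and y lie along the box's.
- tray_used: The other pale blue tray, of the same size, whose box already carries a green three-bar mark: leave it alone. Origin at the centre of its underside, loose.
- bottle: Bystander: brown bottle, 60 mm across, 120 mm tall, loose; origin under its centre.
- jar: Bystander: small clear jar with a blue cap, 48 mm across, 50 mm tall, loose; origin under its centre.
- beaker: Bystander: glass beaker, 68 mm across, 85 mm tall, loose; origin under its centre.
- driver: Bystander: screwdriver with a yellow handle, 170 mm long, lying loose along its x; origin at its underside.

How it is judged:
By the outcome, as a careful person would: the job done as asked, in the order asked, and still so for the second after the job is handed in, with the robot touching nothing.
It also fails if it takes over 64 s, if anything falls off the work surface, if the arm or the gripper's body presses on something with over 40 N, if the wrist force passes 120 N, or if a joint passes its speed limit or range.

## Working session

There is one attempt and no reset: what is moved stays moved. The work goes in short steps, Python scripts to look and compute and a tool call to move; the robot and the scene stay as the last step left them, time stands still between calls to the robot, and variables do not carry over. Pictures are saved under pics/ and viewed, about 8 in all and at most 12, crops included, and the job is handed in when it is done.

Besides the shell and the picture viewer there is one more tool, called after ">>>" by a JSON object that holds its "name" and its "arguments". move_arm: Moves the arm, as the interface text tells. Its arguments: {"type":"object","properties":{"commands":{"type":"array"},"jaw":{"type":"number"}},"required":["commands"]}

```bash
ls; mkdir -p pics; python3 - <<'E'
from plant import *
import cv2,numpy as np
o=get_obs();print(o)
print(ctrl.grip_point_offset)
for n in("scene","top"):
    p,d=snapshot(n);c=calibration(n);print(n,c)
    cv2.imwrite(f"pics/{n}0.png",p[:,:,::-1]);np.savez(f"{n}0.npz",p=p,d=d)
print(calibration("wrist"))
E
```

```text
pics
{'clock': 0.0, 'joint_pos': array([ 8.89289557e+01,  2.05898049e+01,  6.35024290e-01, -2.02786773e-02,
       -7.01342566e+01, -1.65056507e+01]), 'qvel': array([ 0.0927869 ,  0.00722649, -0.04480826,  0.02810185,  0.01745736,
       -0.02548804]), 'tau': array([ 6.83572307e-04, -5.82715702e+01,  2.93057334e+01,  6.99730799e+00,
        7.06884879e-03, -1.45002259e-04]), 'tool_pos': array([0.20371626, 0.64297194, 0.18955012]), 'orientation': array([   4.42224623,   89.90894419, -103.16135459]), 'force': array([ 0.29143711, -0.17657059,  0.67027153]), 'moment': array([-0.04047174, -0.04707936,  0.0651922 ]), 'opening': 0.08739084465512036}
0.0188
scene {'mtx': array([[414.81526417,   0.        , 318.00419576],
       [  0.        , 414.81526417, 199.03203303],
       [  0.        ,   0.        ,   1.        ]]), 'k1': -0.07831001234367731, 'T': array([[-0.66261816, -0.55904129,  0.49840747,  1.07843995],
       [ 0.74878563, -0.48023116,  0.45683488,  0.45140285],
       [-0.01603876,  0.67590744,  0.73681198,  0.8221746 ],
       [ 0.        ,  0.        ,  0.        ,  1.       
[... 304 characters left out ...]
.00350583, -0.02662571],
       [ 0.00276379,  0.07418828,  0.99724042,  1.1202262 ],
       [ 0.        ,  0.        ,  0.        ,  1.        ]])}
{'mtx': array([[337.96348955,   0.        , 323.68047395],
       [  0.        , 337.96348955, 197.3041856 ],
       [  0.        ,   0.        ,   1.        ]]), 'k1': -0.0554112706461377, 'tool_from_camera': array([[-9.83086786e-04,  3.04058013e-01, -9.52653011e-01,
        -1.93220408e-01],
       [-1.20794369e-04,  9.52653428e-01,  3.04058270e-01,
         8.18314643e-02],
       [ 9.99999509e-01,  4.13990787e-04, -8.99812501e-04,
        -4.88000175e-04],
       [ 0.00000000e+00,  0.00000000e+00,  0.00000000e+00,
         1.00000000e+00]])}
```

View pics/top0.png

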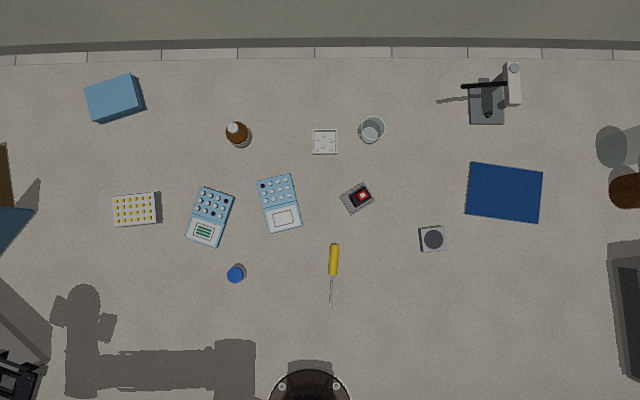

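View pics/scene0.png

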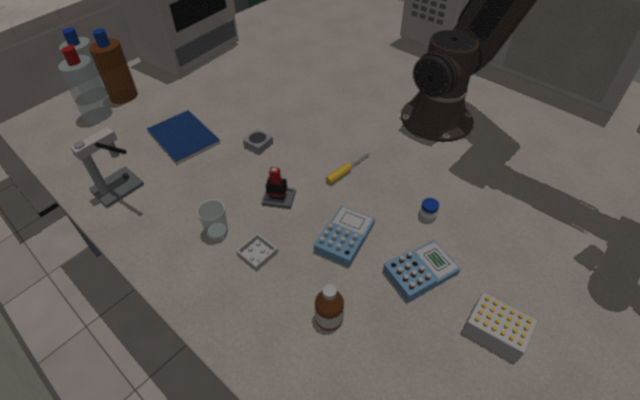

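The top view shows the stamp in its cradle at about (358,197), the block at (432,239), the empty tray at (279,203) with its box at (283,218), and the used tray at (210,215). The scene view agrees with this. Next I'll measure the positions.

```bash
cat > h.py <<'E'
import numpy as np,cv2
from scipy.spatial.transform import Rotation as R
from plant import *
def toolT(o):
    T=np.eye(4);T[:3,:3]=R.from_euler('xyz',o['orientation'],degrees=True).as_matrix();T[:3,3]=o['tool_pos'];return T
def dist(c):return np.array([c['k1'],0,0,0,0.])
def plane(uv,c,T,z):
    "pixels -> world points on plane z"
    n=cv2.undistortPoints(np.float64(uv).reshape(-1,1,2),c['mtx'],dist(c)).reshape(-1,2)
    d=np.c_[n[:,0],-n[:,1],-np.ones(len(n))]@T[:3,:3].T
    return T[:3,3]+d*((z-T[2,3])/d[:,2])[:,None]
def proj(P,c,T):
    q=(np.atleast_2d(P)-T[:3,3])@T[:3,:3]
    return cv2.projectPoints((q*[1,-1,-1]).reshape(-1,1,3),np.zeros(3),np.zeros(3),c['mtx'],dist(c))[0].reshape(-1,2)
def rect(cnt,c,T,z):
    "min-area rectangle of a contour on plane z: centre, sides mm, angle of long side"
    w=plane(cnt.reshape(-1,2),c,T,z)[:,:2]
    b=cv2.boxPoints(cv2.minAreaRect((w*1000).astype(np.float32)))
    e=[b[1]-b[0],b[2]-b[1]];L=[np.linalg.norm(v) for v in e];v=e[int(np.argmax(L))]
    return b.mean(0).round(1),np.round(sorted(L),1),round(np.degrees(np.arctan2(v[1],v[0]))%180,1)
def big(mask,roi=None,n=1):
    m=np.zeros(mask.shape,np.uint8)
    if roi: x0,y0,x1,y1=roi;m[y0:y1,x0:x1]=mask[y0:y1,x0:x1]
    else:m[:]=mask
    cs=cv2.findContours(m,cv2.RETR_LIST,cv2.CHAIN_APPROX_NONE)[0]
    return sorted(cs,key=cv2.contourArea)[::-1][:n]
E
python3 - <<'E'
from h import *
f=np.load("top0.npz");p=f['p'];c=calibration("top");T=c['T']
h=cv2.cvtColor(p,cv2.COLOR_RGB2HSV);H,S,V=[h[...,i].astype(int) for i in range(3)]
red=((H<8)|(H>172))&(S>120)&(V>60)
print("red",rect(big(red,(335,175,385,220))[0],c,T,.106))
dark=(V<115)
print("cradle",rect(big(dark,(335,175,385,220))[0],c,T,.014))
sat=(S>60)&(H>95)&(H<125)
tr=((S>60)&(H>90)&(H<125))|(V>185)
print("tray",rect(big(tr,(250,168,306,240))[0],c,T,.022))
print("used",rect(big(tr,(180,180,240,252))[0],c,T,.022))
for q in big(V<150,(262,202,304,234),3):print("box",rect(q,c,T,.022),cv2.contourArea(q))
print("blk",[rect(q,c,T,.03) for q in big(V>150,(410,220,455,258),2)], [rect(q,c,T,.03) for q in big(V<90,(410,220,455,258),2)])
a=cv2.resize(p[170:260,170:460],None,fx=2.7,fy=2.7,interpolation=cv2.INTER_CUBIC);cv2.imwrite("pics/crop.png",a[...,::-1])
E
```

```text
red (array([ 586.1, -142.6], dtype=float32), array([21.4, 30.2], dtype=float32), np.float32(123.0))
cradle (array([ 586.9, -139. ], dtype=float32), array([65.9, 82.4], dtype=float32), np.float32(120.9))
tray (array([574.6,  77.1], dtype=float32), array([ 96.2, 151. ], dtype=float32), np.float32(13.6))
used (array([538.1, 273.5], dtype=float32), array([101.4, 148.8], dtype=float32), np.float32(161.1))
box (array([532.8,  67.8], dtype=float32), array([38.3, 56.3], dtype=float32), np.float32(103.5)) 249.0
box (array([533. ,  68.6], dtype=float32), array([37.7, 53.8], dtype=float32), np.float32(103.5)) 233.5
box (array([534.2,  56.6], dtype=float32), array([85.8, 91.2], dtype=float32), np.float32(89.5)) 202.0
blk [(array([ 481.9, -303.6], dtype=float32), array([ 2.8, 32.9], dtype=float32), np.float32(178.5)), (array([ 506.5, -311.2], dtype=float32), array([0., 0.], dtype=float32), np.float32(0.0))] [(array([ 470.4, -346.4], dtype=float32), array([49.4, 50.2], dtype=float32), np.float32(89.2)), (array([ 485.3, -321.6], dtype=float32), array([44.6, 87.8], dtype=float32), np.float32(144.1))]
```

View pics/crop.png

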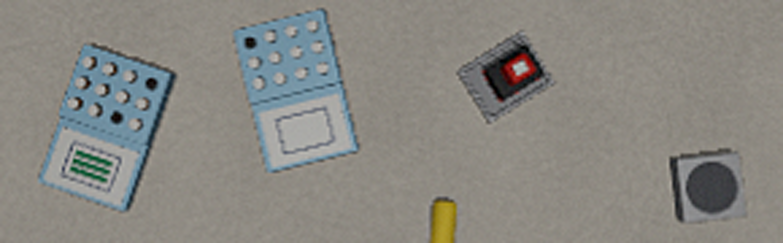

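The crop shows the empty box outline at crop (305,131), clear of any mark. The block's disc centre is at crop (711,188), and the stamp sits off-centre in its cradle. I'll plan the first move.

```bash
cat >> h.py <<'E'
def go(target,yaw=None,o=None):
    "print shift cm in tool axes to a world TCP target and spin rad to bring tool z to yaw (mod 180)"
    o=o or get_obs();T=toolT(o);z=T[:3,2];cy=np.degrees(np.arctan2(z[1],z[0]))
    print("pos",o['tool_pos'].round(4),"down",T[:3,0].round(3),"zyaw",cy.round(2),"t",round(o['clock'],2),"F",o['force'].round(1),"j6",o['joint_pos'][5].round(1),"open",round(o['opening'],4))
    print("shift cm",(T[:3,:3].T@(np.array(target)-T[:3,3])*100).round(2))
    if yaw is not None:
        # tool x is down: positive spin lowers world yaw
        d=(yaw-cy+90)%180-90;print("spin rad",-np.radians(d).round(4),"or",-np.radians(d-np.sign(d)*180).round(4))
E
python3 - <<'E'
from h import *
go([.580,-.14,.2],121)
c=calibration("top");print(plane([[433.3,239.6]],c,c['T'],.03))
E
```

```text
pos [0.2038 0.643  0.1896] down [-0.    -0.001 -1.   ] zyaw -107.59 t 0.1 F [0.7 0.4 0.3] j6 -16.5 open 0.0877
shift cm [-0.94 59.52 63.28]
spin rad -0.848 or 2.2936
[[ 0.46872848 -0.34713038  0.03      ]]
```

>>> {"name": "move_arm", "arguments": {"commands": [[[0,2.98,3.16,0],[0,2.98,3.16,0],[0,2.98,3.16,0],[0,2.98,3.16,0],[0,2.98,3.16,0],[0,2.98,3.16,0],[0,2.98,3.16,0],[0,2.98,3.16,0]]]}}

```text
clock: 0.9
tool_pos: [0.355, 0.3286, 0.1903]
orientation: [-30.4, 90.0, -138.0]
force: [1.3, -0.1, 0.3]
opening: 0.0876
```

>>> {"name": "move_arm", "arguments": {"commands": [[[0,2.98,3.16,0],[0,2.98,3.16,0],[0,2.98,3.16,0],[0,2.98,3.16,0],[0,2.98,3.16,0],[0,2.98,3.16,0],[0,2.98,3.16,0],[0,2.98,3.16,0]]]}}

```text
clock: 1.7
tool_pos: [0.506, 0.0157, 0.1904]
orientation: [-142.9, 90.0, 109.5]
force: [1.0, 0.6, -0.2]
opening: 0.0877
```

>>> {"name": "move_arm", "arguments": {"commands": [[[0,2.98,3.16,0],[0,2.98,3.16,0],[0,2.98,3.16,0],[0,2.98,3.16,0],[0,0,0,0.14],[0,0,0,0.14],[0,0,0,0.14],[0,0,0,0.14]]]}}

```text
clock: 2.5
tool_pos: [0.5808, -0.1393, 0.1899]
orientation: [-44.4, 89.9, 175.6]
force: [0.1, 0.3, -0.3]
opening: 0.0878
```

>>> {"name": "move_arm", "arguments": {"commands": [[[0,0,0,0.14],[0,0,0,0.14],[0,0,0,0.14],[0,0,0,0.14],[0,0,0,0.14],[0,0,0,0.14],[0,0,0,0.14],[0,0,0,0.14]]]}}

```text
clock: 3.3
tool_pos: [0.5809, -0.139, 0.19]
orientation: [17.7, 90.0, 173.5]
force: [-0.2, -0.5, -0.6]
opening: 0.0878
```

>>> {"name": "move_arm", "arguments": {"commands": [[[0,0,0,0.14],[0,0,0,0.14],[0,0,0,0.14],[0,0,0,0.14],[0,0,0,0.05],[0,0,0,0],[0,0,0,0],[0,0,0,0]]]}}

```text
clock: 4.1
tool_pos: [0.5811, -0.139, 0.1903]
orientation: [57.5, 90.0, 178.8]
force: [-0.3, 0.4, 0.3]
opening: 0.0877
```

```bash
cat > snap.py <<'E'
import sys
from h import *
o=get_obs();p,d=snapshot("wrist");c=calibration("wrist");T=toolT(o)@c['tool_from_camera']
np.savez(sys.argv[1]+".npz",p=p,d=d,T=T);cv2.imwrite(f"pics/{sys.argv[1]}.png",p[...,::-1])
E
python3 snap.py w1; python3 -c "
from h import *
go([.586,-.14,.2],121)"
```

```text
pos [ 0.5811 -0.139   0.1904] down [-0.  0. -1.] zyaw 121.27 t 4.15 F [ 0.2 -0.1  0.4] j6 -64.0 open 0.0878
shift cm [-0.96 -0.37 -0.34]
spin rad 0.0048 or -3.1368
```

View pics/w1.png

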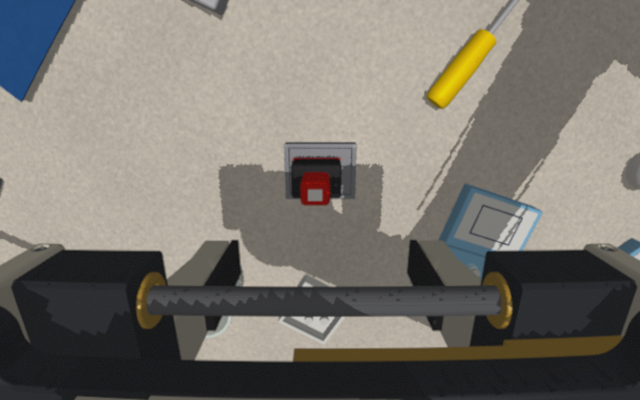

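The wrist view shows the stamp at (316,185), parallel to the image axes, with its red top at (316,195) and its cradle around (320,170). I'll use depth to isolate the top face.

```bash
cat >> h.py <<'E'
def cloud(d,c,T):
    v,u=np.mgrid[0:400,0:640];n=cv2.undistortPoints(np.float64(np.c_[u.ravel(),v.ravel()]).reshape(-1,1,2),c['mtx'],dist(c)).reshape(-1,2)
    z=d.ravel()[:,None];return ((np.c_[n[:,0],-n[:,1],-np.ones(len(n))]*z)@T[:3,:3].T+T[:3,3]).reshape(400,640,3)
def prect(P):
    b=cv2.boxPoints(cv2.minAreaRect((P[:,:2]*1000).astype(np.float32)))
    e=[b[1]-b[0],b[2]-b[1]];L=[np.linalg.norm(v) for v in e];v=e[int(np.argmax(L))]
    return len(P),b.mean(0).round(1),np.round(sorted(L),1),round(np.degrees(np.arctan2(v[1],v[0]))%180,1),"z",np.median(P[:,2]).round(4)
E
python3 - <<'E'
from h import *
f=np.load("w1.npz");c=calibration("wrist");P=cloud(f['d'],c,f['T'])
roi=np.zeros((400,640),bool);roi[130:215,270:370]=1
h=cv2.cvtColor(f['p'],cv2.COLOR_RGB2HSV);S=h[...,1]
Z=P[...,2]
print("bench",np.median(Z[20:100,300:400]))
for n,a,b in(("top",.1,.115),("shoulder",.056,.068),("cradle",.009,.022)):
    print(n,prect(P[roi&(Z>a)&(Z<b)]))
p=f['p']; c2=c
V=h[...,2].astype(int)
g=roi&(V<140)&(Z<.03);print("cradle dark",prect(P[g]))
# box outline
for q in big((V<120)&(S<80),(470,195,530,245),3):print(rect(q,c,f['T'],.022))
E
```

```text
bench -0.0009666370480759245
top (704, array([ 587.2, -143.6], dtype=float32), array([21.6, 25.6], dtype=float32), np.float32(120.1), 'z', np.float64(0.1045))
shoulder (1038, array([ 587.6, -143.8], dtype=float32), array([36.3, 49.5], dtype=float32), np.float32(121.4), 'z', np.float64(0.0607))
cradle (858, array([ 586.6, -139.8], dtype=float32), array([63.5, 80.1], dtype=float32), np.float32(121.1), 'z', np.float64(0.0127))
cradle dark (4120, array([ 597.7, -133.9], dtype=float32), array([ 88.8, 120.2], dtype=float32), np.float32(121.3), 'z', np.float64(0.0001))
(array([534.1,  61.6], dtype=float32), array([40.6, 43. ], dtype=float32), np.float32(102.5))
(array([496.7,  59.6], dtype=float32), array([ 5.7, 26.5], dtype=float32), np.float32(101.6))
(array([505.9,  54.7], dtype=float32), array([ 1.8, 43.8], dtype=float32), np.float32(103.4))
```

```bash
python3 -c "
from h import *
go([.5874,-.1437,.0635],121.2)"
```

```text
pos [ 0.5811 -0.139   0.1904] down [-0.  0. -1.] zyaw 121.27 t 4.15 F [ 0.2 -0.1  0.4] j6 -64.0 open 0.0878
shift cm [12.69 -0.29 -0.73]
spin rad 0.0013 or -3.1403
```

>>> {"name": "move_arm", "arguments": {"commands": [[[0,-0.29,-0.73,0],[2,0,0,0],[2,0,0,0],[2,0,0,0],[2,0,0,0],[2,0,0,0],[1.4,0,0,0],[0.9,0,0,0]]]}}

```text
clock: 4.95
tool_pos: [0.5872, -0.144, 0.0662]
orientation: [63.2, 89.9, -175.6]
force: [0.6, -0.1, 0.7]
opening: 0.0879
```

>>> {"name": "move_arm", "arguments": {"commands": [[[0.39,0,0,0],[0,0,0,0],[0,0,0,0]]]}}

```text
clock: 5.25
tool_pos: [0.588, -0.1438, 0.0643]
orientation: [-128.5, 89.9, -7.3]
force: [0.0, 0.4, 0.4]
opening: 0.0881
```

>>> {"name": "move_arm", "arguments": {"commands": [[[0,0,0,0],[0,0,0,0],[0,0,0,0],[0,0,0,0],[0,0,0,0],[0,0,0,0],[0,0,0,0],[0,0,0,0]]], "jaw": 1.5}}

```text
clock: 6.05
tool_pos: [0.5874, -0.1438, 0.0635]
orientation: [76.1, 90.0, -162.7]
force: [-0.0, -0.1, 0.3]
opening: 0.0296
```

```bash
python3 -c "
from h import *
go([.5874,-.1437,.17],121.2)"
```

```text
pos [ 0.5874 -0.1438  0.0635] down [-0. -0. -1.] zyaw 121.21 t 6.05 F [-0.  -0.1  0.3] j6 -63.5 open 0.0296
shift cm [-1.065e+01 -0.000e+00  1.000e-02]
spin rad 0.0002 or -3.1413
```

>>> {"name": "move_arm", "arguments": {"commands": [[[0,0,0,0],[0,0,0,0],[0,0,0,0],[0,0,0,0]]], "jaw": 1.0}}

```text
clock: 6.45
tool_pos: [0.5874, -0.1438, 0.0636]
orientation: [154.3, 90.0, -84.5]
force: [-0.3, -1.0, -0.0]
opening: 0.0253
```

>>> {"name": "move_arm", "arguments": {"commands": [[[-0.5,0,0,0],[-1,0,0,0],[-2,0,0,0],[-2,0,0,0],[-2,0,0,0],[-1,0,0,0],[0,0,0,0],[0,0,0,0]]]}}

```text
clock: 7.25
tool_pos: [0.587, -0.1436, 0.1481]
orientation: [13.9, 90.0, 135.1]
force: [0.4, 0.2, -2.7]
opening: 0.0253
```

```bash
python3 -c "
from h import *
c=calibration('top')
go([.469,-.346,.15])"
```

```text
pos [ 0.587  -0.1436  0.1481] down [-0.  0. -1.] zyaw 121.2 t 7.25 F [ 0.4  0.2 -2.7] j6 -63.5 open 0.0253
shift cm [ -0.19  20.58 -11.2 ]
```

>>> {"name": "move_arm", "arguments": {"commands": [[[0,1.5,-0.8,0],[0,3.5,-1.9,0],[0,4,-2.2,0],[0,4,-2.2,0],[0,3.6,-2,0],[0,2.5,-1.3,0],[0,1.4,-0.8,0],[0,0,0,0]]]}}

```text
clock: 8.05
tool_pos: [0.4682, -0.3473, 0.1476]
orientation: [41.6, 89.9, 162.6]
force: [0.6, -0.3, -2.1]
opening: 0.0256
```

```bash
python3 snap.py w2; python3 - <<'E'
from h import *
f=np.load("w2.npz");c=calibration("wrist");P=cloud(f['d'],c,f['T']);Z=P[...,2]
D=np.hypot(P[...,0]-.469,P[...,1]+.346)
print("blk",prect(P[(D<.06)&(Z>.02)&(Z<.037)]))
go([.469,-.346,.15])
E
```

```text
blk (2754, array([ 470.4, -345.6], dtype=float32), array([66.4, 66.4], dtype=float32), np.float32(95.6), 'z', np.float64(0.029))
pos [ 0.4691 -0.3465  0.1477] down [-0.001  0.001 -1.   ] zyaw 121.1 t 8.1 F [-0.3  0.6 -2. ] j6 -41.6 open 0.0256
shift cm [-0.23 -0.02  0.05]
```

View pics/w2.png

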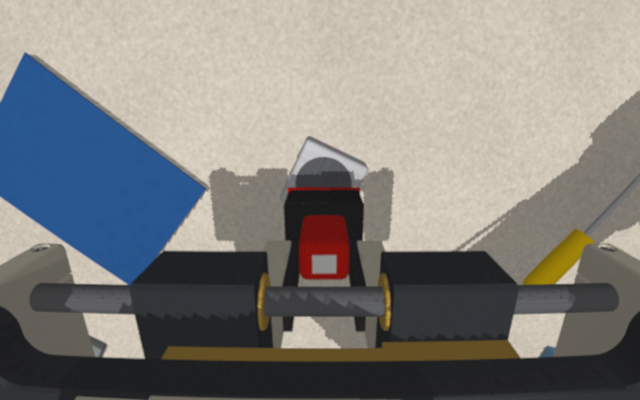

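The stamp is held upright over the block at (320,180), offset under 2 mm. I'll press to about 8 mm.

>>> {"name": "move_arm", "arguments": {"commands": [[[1,0,0,0],[1.5,0,0,0],[1.5,0,0,0],[1,0,0,0],[0.6,0,0,0],[0.2,0,0,0],[0,0,0,0],[0,0,0,0]]]}}

```text
clock: 8.9
tool_pos: [0.4706, -0.3459, 0.0911]
orientation: [-149.0, 89.9, -27.7]
force: [0.4, 1.2, -2.0]
opening: 0.0257
```

>>> {"name": "move_arm", "arguments": {"commands": [[[0.2,0,0,0],[0.2,0,0,0],[0.2,0,0,0],[0.2,0,0,0],[0.15,0,0,0],[0,0,0,0],[0,0,0,0],[0,0,0,0]]]}}

```text
clock: 9.7
tool_pos: [0.4708, -0.3463, 0.0821]
orientation: [-157.0, 89.9, -35.7]
force: [-0.6, 0.6, 6.8]
opening: 0.0255
```

>>> {"name": "move_arm", "arguments": {"commands": [[[0.12,0,0,0],[0.12,0,0,0],[0,0,0,0],[0,0,0,0],[0,0,0,0],[0,0,0,0],[0,0,0,0],[0,0,0,0]]]}}

```text
clock: 10.5
tool_pos: [0.4709, -0.3463, 0.08]
orientation: [-157.7, 89.9, -36.4]
force: [-1.5, 0.6, 9.0]
opening: 0.0256
```

>>> {"name": "move_arm", "arguments": {"commands": [[[0,0,0,0],[0,0,0,0],[0,0,0,0],[0,0,0,0],[0,0,0,0],[0,0,0,0],[0,0,0,0],[0,0,0,0]]]}}

```text
clock: 11.3
tool_pos: [0.4709, -0.3463, 0.08]
orientation: [-158.2, 89.9, -37.0]
force: [-1.2, 0.9, 9.3]
opening: 0.025
```

>>> {"name": "move_arm", "arguments": {"commands": [[[-0.3,0,0,0],[-0.5,0,0,0],[-0.7,0,0,0],[-1.5,0,0,0],[-2,0,0,0],[-1.8,0,0,0],[-0.5,0,0,0],[0,0,0,0]]]}}

```text
clock: 12.1
tool_pos: [0.4703, -0.3457, 0.1519]
orientation: [-119.5, 89.9, 1.7]
force: [-0.1, 0.1, -2.5]
opening: 0.0257
```

```bash
python3 - <<'E'
from h import *
go([.533,.068,.152],103.4)
E
```

```text
pos [ 0.4703 -0.3457  0.1519] down [ 0.001  0.    -1.   ] zyaw 121.2 t 12.1 F [-0.1  0.1 -2.5] j6 -41.6 open 0.0257
shift cm [  0.   -26.8   32.14]
spin rad 0.3107 or -2.8309
```

```bash
python3 - <<'E'
from h import *
go([.601,.084,.152],103.4)
E
```

```text
pos [ 0.4703 -0.3457  0.1519] down [ 0.001  0.    -1.   ] zyaw 121.2 t 12.1 F [-0.1  0.1 -2.5] j6 -41.6 open 0.0257
shift cm [ 1.000e-02 -3.344e+01  2.998e+01]
spin rad 0.3107 or -2.8309
```

>>> {"name": "move_arm", "arguments": {"commands": [[[0,-1.72,1.49,0],[0,-3,2.7,0],[0,-3,2.7,0],[0,-3,2.7,0],[0,-3,2.7,0],[0,-3,2.7,0],[0,-3,2.7,0],[0,-3,2.7,0]]]}}

```text
clock: 12.9
tool_pos: [0.5581, -0.052, 0.1502]
orientation: [60.1, 89.9, -178.7]
force: [0.4, -0.3, -2.1]
opening: 0.0254
```

>>> {"name": "move_arm", "arguments": {"commands": [[[0,-3,2.7,0],[0,-3,2.7,0],[0,-3,2.7,0],[0,-1.72,1.49,0],[0,0,0,0.1],[0,0,0,0.11],[0,0,0,0.1],[0,0,0,0]]]}}

```text
clock: 13.7
tool_pos: [0.6, 0.0836, 0.1504]
orientation: [92.5, 89.9, -164.1]
force: [0.6, -0.1, -2.2]
opening: 0.0256
```

```bash
python3 snap.py w3; python3 - <<'E'
from h import *
go([.533,.068,.152],103.4)
f=np.load("w3.npz");c=calibration("wrist");T=f['T']
print(proj([[.533,.068,.022]],c,T))
P=cloud(f['d'],c,T);Z=P[...,2]
h=cv2.cvtColor(f['p'],cv2.COLOR_RGB2HSV);V=h[...,2].astype(int)
E
```

```text
pos [0.6002 0.0835 0.1506] down [-0.002 -0.001 -1.   ] zyaw 103.56 t 13.75 F [-0.1  0.1 -3.1] j6 -102.8 open 0.0257
shift cm [-0.13  6.89  0.06]
spin rad 0.0028 or -3.1388
[[323.34180487 106.88705585]]
```

View pics/w3.png

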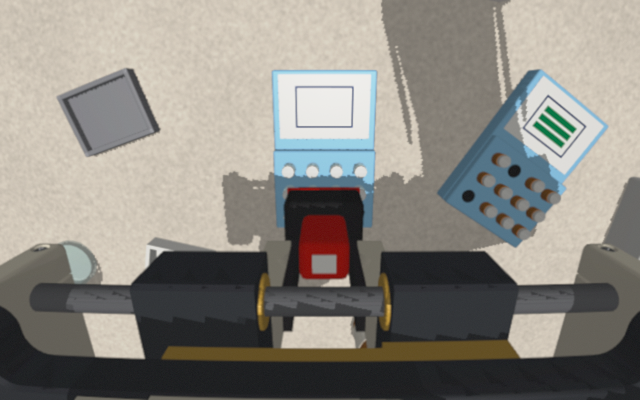

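The box outline is clear at (296–353, 87–127), square to the tool, and the empty cradle is at (108,112). I'll measure the box, and the stamp body in the same picture.

```bash
python3 - <<'E'
from h import *
f=np.load("w3.npz");c=calibration("wrist");T=f['T']
P=cloud(f['d'],c,T);Z=P[...,2]
h=cv2.cvtColor(f['p'],cv2.COLOR_RGB2HSV);V=h[...,2].astype(int)
for q in big(V<170,(285,80,364,134),2):print("box",rect(q,c,T,.022))
m=np.zeros_like(Z,bool);m[180:300,270:380]=1
print("z panel",np.median(Z[95:120,305:345]))
for a,b in((.145,.16),(.188,.2)):print("stamp",prect(P[m&(Z>a)&(Z<b)&((V<80)|(h[...,1]>150))]))
m[:]=0;m[60:160,50:165]=1
print("cradle rim",prect(P[m&(Z>.009)&(Z<.022)]))
o=get_obs();print(o['tool_pos'])
E
```

```text
box (array([533.8,  68.4], dtype=float32), array([36. , 52.5], dtype=float32), np.float32(104.6))
box (array([521.4,  40.1], dtype=float32), array([0. , 0.9], dtype=float32), np.float32(103.2))
z panel 0.021277820704930367
stamp (2164, array([595.,  83.], dtype=float32), array([26.8, 49.5], dtype=float32), np.float32(103.0), 'z', np.float64(0.1477))
stamp (1591, array([598.9,  84.4], dtype=float32), array([20.6, 33. ], dtype=float32), np.float32(105.2), 'z', np.float64(0.1913))
cradle rim (1655, array([ 586.9, -139.6], dtype=float32), array([64.4, 82.2], dtype=float32), np.float32(121.1), 'z', np.float64(0.0127))
[0.60017031 0.08353614 0.1506012 ]
```

```bash
python3 - <<'E'
from h import *
f=np.load("w3.npz");c=calibration("wrist");T=f['T']
V=f['p'].max(2).astype(int)
def line(uv):
    w=plane(uv,c,T,.022)[:,:2];m=w.mean(0);v=np.linalg.svd(w-m)[2][0];return m.round(4),np.degrees(np.arctan2(v[1],v[0])).round(2)%180
for r0,r1 in((83,92),(121,132)):
    us=np.arange(302,348);w=(255-V[r0:r1,302:348]).astype(float);w-=w.min(0);print(line(np.c_[us,(w*np.arange(r0,r1)[:,None]).sum(0)/w.sum(0)]))
for u0,u1 in((290,301),(348,359)):
    vs=np.arange(92,122);w=(255-V[92:122,u0:u1]).astype(float);w-=w.min(1)[:,None];print(line(np.c_[(w*np.arange(u0,u1)).sum(1)/w.sum(1),vs]))
go([.5338,.0684,.12],103.6)
E
```

```text
(array([0.5152, 0.0649]), np.float64(103.31))
(array([0.5501, 0.0732]), np.float64(103.32))
(array([0.5386, 0.0431]), np.float64(13.07))
(array([0.5265, 0.0938]), np.float64(13.18))
pos [0.6002 0.0835 0.1506] down [-0.002 -0.001 -1.   ] zyaw 103.56 t 13.75 F [-0.1  0.1 -3.1] j6 -102.8 open 0.0257
shift cm [3.07 6.8  0.09]
spin rad -0.0007 or 3.1409
```

>>> {"name": "move_arm", "arguments": {"commands": [[[0,1,0.14,0.004],[0,2,0,0],[0,2,0,0],[0,1.4,0,0],[0,0.5,0,0],[0,0,0,0],[0,0,0,0],[0,0,0,0]]]}}

```text
clock: 14.55
tool_pos: [0.5339, 0.0697, 0.1516]
orientation: [-113.1, 90.0, -9.9]
force: [-1.0, -0.0, -1.5]
opening: 0.0254
```

```bash
python3 - <<'E'
from h import *
go([.5327,.0687,.0835],103.3)
E
```

```text
pos [0.5339 0.0697 0.1516] down [ 0. -0. -1.] zyaw 103.23 t 14.55 F [-1.  -0.  -1.5] j6 -105.1 open 0.0254
shift cm [ 6.81  0.14 -0.06]
spin rad -0.0012 or 3.1404
```

>>> {"name": "move_arm", "arguments": {"commands": [[[0.8,0.1,-0.06,0],[1.5,0,0,0],[1.7,0,0,0],[1.4,0,0,0],[0.8,0,0,0],[0.4,0,0,0],[0,0,0,0],[0,0,0,0]]]}}

```text
clock: 15.35
tool_pos: [0.5329, 0.0688, 0.0861]
orientation: [-90.9, 90.0, 12.3]
force: [-0.4, -1.2, -2.5]
opening: 0.0251
```

>>> {"name": "move_arm", "arguments": {"commands": [[[0,0,0,0],[0,0,0,0]]]}}

```text
clock: 15.55
tool_pos: [0.5328, 0.0688, 0.0862]
orientation: [-77.3, 89.9, 25.9]
force: [0.1, 0.3, -2.4]
opening: 0.0256
```

```bash
python3 snap.py w4; python3 - <<'E'
from h import *
go([.5327,.0687,.08],103.3)
E
```

```text
pos [0.5327 0.0688 0.0862] down [ 0.001  0.    -1.   ] zyaw 103.23 t 15.6 F [-0.7 -0.7 -1.4] j6 -105.1 open 0.0253
shift cm [ 0.62  0.   -0.01]
spin rad -0.0013 or 3.1403
```

View pics/w4.png

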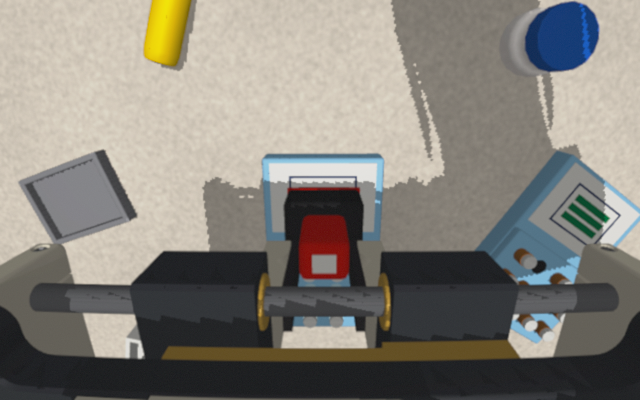

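The box is centred under the stamp (box 289–358, body 285–363). I'll press now.

>>> {"name": "move_arm", "arguments": {"commands": [[[0.3,0,0,0],[0.2,0,0,0],[0.2,0,0,0],[0.2,0,0,0],[0.2,0,0,0],[0.1,0,0,0],[0,0,0,0],[0,0,0,0]]]}}

```text
clock: 16.4
tool_pos: [0.533, 0.0686, 0.0744]
orientation: [-103.2, 89.9, 0.0]
force: [-1.7, -0.5, 6.8]
opening: 0.0255
```

>>> {"name": "move_arm", "arguments": {"commands": [[[0.12,0,0,0],[0.1,0,0,0],[0,0,0,0],[0,0,0,0],[0,0,0,0],[0,0,0,0],[0,0,0,0],[0,0,0,0]]]}}

```text
clock: 17.2
tool_pos: [0.5332, 0.0687, 0.0725]
orientation: [-99.1, 89.9, 4.2]
force: [-2.2, -0.0, 8.9]
opening: 0.0257
```

>>> {"name": "move_arm", "arguments": {"commands": [[[0,0,0,0],[0,0,0,0],[0,0,0,0],[0,0,0,0],[0,0,0,0],[0,0,0,0]]]}}

```text
clock: 17.8
tool_pos: [0.5332, 0.0687, 0.0725]
orientation: [-99.8, 89.9, 3.4]
force: [-2.1, -0.5, 8.0]
opening: 0.0257
```

>>> {"name": "move_arm", "arguments": {"commands": [[[-0.25,0,0,0],[-0.25,0,0,0],[-0.25,0,0,0],[-0.3,0,0,0],[-0.5,0,0,0],[-1.5,0,0,0],[-2.5,0,0,0],[-1.5,0,0,0]]]}}

```text
clock: 18.6
tool_pos: [0.5328, 0.0688, 0.1433]
orientation: [-91.6, 90.0, 11.6]
force: [0.2, 0.1, -1.6]
opening: 0.0252
```

```bash
python3 - <<'E'
from h import *
p,d=snapshot("top");c=calibration("top")
go([.5870,-.1415,.15],121.1)
a=cv2.resize(p[160:260,170:400],None,fx=3.4,fy=3.4,interpolation=cv2.INTER_CUBIC);cv2.imwrite("pics/t2.png",a[...,::-1])
E
```

```text
pos [0.534  0.0691 0.1456] down [ 0.004  0.001 -1.   ] zyaw 103.26 t 18.65 F [ 1.   0.3 -0. ] j6 -105.1 open 0.0257
shift cm [ -0.45  -0.33 -21.71]
spin rad -0.3114 or 2.8302
```

>>> {"name": "move_arm", "arguments": {"commands": [[[-0.2,0,-1.5,0],[-0.2,0,-3,0],[0,-0.3,-3,0],[0,0,-3,0],[0,0,-3,0],[0,0,-3,0],[0,0,-3,0],[0,0,-2.1,0]]]}}

```text
clock: 19.45
tool_pos: [0.5841, -0.1433, 0.1445]
orientation: [76.3, 89.9, 179.5]
force: [0.0, 0.1, -2.8]
opening: 0.0257
```

>>> {"name": "move_arm", "arguments": {"commands": [[[0,0,0,-0.1],[0,0,0,-0.11],[0,0,0,-0.1],[0,0,0,0],[0,0,0,0]]]}}

```text
clock: 19.95
tool_pos: [0.5842, -0.1413, 0.145]
orientation: [55.1, 89.9, 175.9]
force: [0.0, -0.5, -2.3]
opening: 0.0256
```

```bash
python3 snap.py w5; python3 - <<'E'
from h import *
go([.5870,-.1402,.0645],121.1)
f=np.load("w5.npz");c=calibration("wrist");P=cloud(f['d'],c,f['T']);Z=P[...,2]
D=np.hypot(P[...,0]-.587,P[...,1]+.14)
print("rim",prect(P[(D<.065)&(Z>.009)&(Z<.022)]))
E
```

```text
pos [ 0.5844 -0.1412  0.1453] down [-0.001  0.    -1.   ] zyaw 120.81 t 20.0 F [ 0.1 -0.6 -1.6] j6 -64.2 open 0.0256
shift cm [ 8.08 -0.29 -0.05]
spin rad -0.005 or 3.1366
rim (895, array([ 582.3, -142.4], dtype=float32), array([53.8, 80.1], dtype=float32), np.float32(121.6), 'z', np.float64(0.0127))
```

View pics/w5.png

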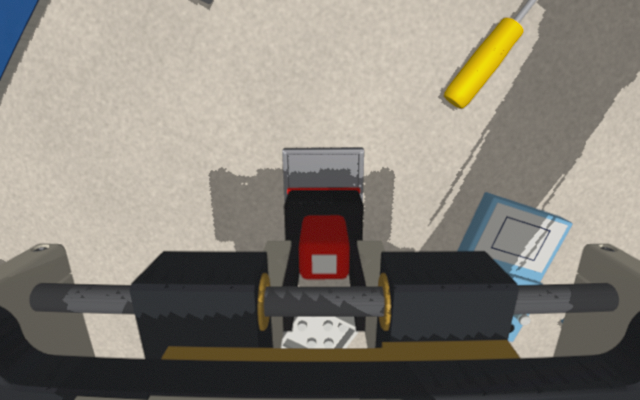

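No mark is drawn in the box (520,238) in this view, so I'll check the pixels and the tray's position. The cradle is under the stamp, laterally centred. Both strokes read about 11 N, which is about 8 mm. I'll go on and place the stamp.

>>> {"name": "move_arm", "arguments": {"commands": [[[1.5,-0.29,-0.05,-0.005],[2,0,0,0],[2,0,0,0],[1.3,0,0,0],[0.6,0,0,0],[0.2,0,0,0],[0,0,0,0],[0,0,0,0]]]}}

```text
clock: 20.8
tool_pos: [0.5882, -0.1399, 0.0709]
orientation: [-126.0, 89.9, -4.7]
force: [0.7, 0.1, -2.4]
opening: 0.0254
```

```bash
python3 - <<'E'
from h import *
go([.5870,-.1402,.0638],121.1)
f=np.load("w5.npz");c=calibration("wrist");T=f['T'];p=f['p'].astype(int)
g=p[...,1]-np.maximum(p[...,0],p[...,2]);m=np.zeros((400,640),bool);m[200:280,470:575]=1
print("green px",(m&(g>8)).sum())
for q in big((f['p'].max(2)<150)&(p.max(2)-p.min(2)<40),(485,210,556,265),3):print(rect(q,c,T,.022))
p,d=snapshot("top");c=calibration("top")
h=cv2.cvtColor(p,cv2.COLOR_RGB2HSV);H,S,V=[h[...,i].astype(int) for i in range(3)]
tr=((S>60)&(H>90)&(H<125))|(V>185)
print("tray",rect(big(tr,(250,168,306,240))[0],c,c['T'],.022))
for q in big(V<150,(262,202,304,234),3):print("box",rect(q,c,c['T'],.022),cv2.contourArea(q))
pp=p.astype(int);print("green",((pp[...,1]-np.maximum(pp[...,0],pp[...,2])>8))[202:234,262:304].sum(),((pp[...,1]-np.maximum(pp[...,0],pp[...,2])>8))[220:245,190:225].sum())
E
```

```text
pos [ 0.5882 -0.1399  0.0709] down [ 0.001 -0.    -1.   ] zyaw 121.27 t 20.8 F [ 0.7  0.1 -2.4] j6 -63.9 open 0.0254
shift cm [0.71 0.12 0.04]
spin rad 0.003 or -3.1386
green px 0
(array([533.9,  63.5], dtype=float32), array([61.4, 71.8], dtype=float32), np.float32(120.0))
(array([540.1,  91.9], dtype=float32), array([11.5, 16.7], dtype=float32), np.float32(170.6))
(array([495.8,  72. ], dtype=float32), array([ 1.8, 21.3], dtype=float32), np.float32(104.1))
tray (array([520.8,  17.1], dtype=float32), array([ 7.5, 22.3], dtype=float32), np.float32(172.5))
box (array([534.3,  68. ], dtype=float32), array([ 85.9, 114.1], dtype=float32), np.float32(89.5)) 1271.0
green 0 101
```

No green shows in the target box; the camera may simply not draw marks. I can check for slip in the grip: with no slip, the die should touch the cradle floor at TCP z ≈ 0.0635.

>>> {"name": "move_arm", "arguments": {"commands": [[[0.3,0.1,0,0],[0.2,0,0,0],[0.1,0,0,0],[0,0,0,0],[0,0,0,0],[0,0,0,0]]]}}

```text
clock: 21.45
tool_pos: [0.5867, -0.1404, 0.064]
orientation: [-126.1, 90.0, -4.9]
force: [0.1, -0.0, -2.3]
opening: 0.0254
```

>>> {"name": "move_arm", "arguments": {"commands": [[[0.1,0,0,0],[0,0,0,0],[0,0,0,0],[0,0,0,0]]]}}

```text
clock: 21.85
tool_pos: [0.587, -0.1404, 0.0633]
orientation: [-132.0, 90.0, -10.7]
force: [0.5, -0.2, 1.5]
opening: 0.0255
```

The die touched at 0.0635, so nothing slipped and both strokes were about 7–8 mm. I'll ease off slightly and release.

>>> {"name": "move_arm", "arguments": {"commands": [[[-0.03,0,0,0],[0,0,0,0],[0,0,0,0]]]}}

```text
clock: 22.15
tool_pos: [0.5869, -0.1404, 0.0634]
orientation: [-129.7, 90.0, -8.4]
force: [0.2, -0.6, 2.7]
opening: 0.0259
```

>>> {"name": "move_arm", "arguments": {"commands": [[[0,0,0,0],[0,0,0,0],[0,0,0,0],[0,0,0,0],[0,0,0,0],[0,0,0,0],[0,0,0,0],[0,0,0,0]]], "jaw": 8.5}}

```text
clock: 22.95
tool_pos: [0.5867, -0.1404, 0.0633]
orientation: [-28.2, 90.0, 93.1]
force: [0.2, -0.1, -0.5]
opening: 0.0822
```

>>> {"name": "move_arm", "arguments": {"commands": [[[-0.5,0,0,0],[-1.5,0,0,0],[-3,0,0,0],[-3,0,0,0],[-3,0,0,0],[-1.5,0,0,0],[0,0,0,0],[0,0,0,0]]]}}

```text
clock: 23.75
tool_pos: [0.5866, -0.1403, 0.1885]
orientation: [-94.0, 90.0, 27.3]
force: [0.4, -0.1, -0.3]
opening: 0.0852
```

```bash
python3 snap.py w6; python3 - <<'E'
from h import *
go([.62,.09,.19],103.3)
f=np.load("w6.npz");c=calibration("wrist");P=cloud(f['d'],c,f['T']);Z=P[...,2]
D=np.hypot(P[...,0]-.587,P[...,1]+.14)
for n,a,b in(("top",.1,.115),("shoulder",.056,.068),("cradle",.009,.022)):
    print(n,prect(P[(D<.055)&(Z>a)&(Z<b)]))
E
```

```text
pos [ 0.5861 -0.1403  0.1877] down [-0.001  0.    -1.   ] zyaw 121.26 t 23.8 F [-0.7  0.7 -0.7] j6 -63.8 open 0.0847
shift cm [ -0.22 -14.85  17.93]
spin rad 0.3135 or -2.8281
top (697, array([ 586.6, -140.6], dtype=float32), array([20.6, 25.2], dtype=float32), np.float32(121.6), 'z', np.float64(0.1047))
shoulder (1029, array([ 586.2, -140.4], dtype=float32), array([34.9, 49.9], dtype=float32), np.float32(121.1), 'z', np.float64(0.0608))
cradle (889, array([ 586.7, -139.9], dtype=float32), array([63.3, 80.1], dtype=float32), np.float32(121.2), 'z', np.float64(0.0127))
```

View pics/w6.png

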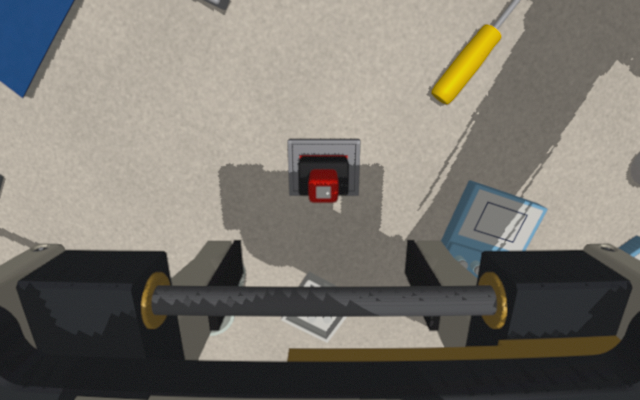

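The stamp stands upright in its cradle at (323,175), released, within 1 mm of the cradle's centre. One last check on whether the tray shifted, using the scene camera before and after.

```bash
python3 - <<'E'
from h import *
p,d=snapshot("scene");c=calibration("scene");q=np.load("scene0.npz")
roi=lambda a:cv2.cvtColor(a,cv2.COLOR_RGB2GRAY)[205:268,308:380].astype(np.float32)
print("phase shift px",cv2.phaseCorrelate(roi(q['p']),roi(p),cv2.createHanningWindow((72,63),cv2.CV_32F)))
for dd in(q['d'],d):
    P=cloud(dd,c,c['T']);m=np.zeros((400,640),bool);m[195:275,300:385]=1
    print(prect(P[m&(P[...,2]>.015)&(P[...,2]<.03)]))
a=p[200:240,330:380].astype(int);print("green",(a[...,1]-np.maximum(a[...,0],a[...,2])>8).sum())
close_job()
E
```

```text
phase shift px ((-0.15081709172192603, 0.05810128898642475), 0.5765019228888882)
(965, array([568.6, 114.5], dtype=float32), array([151.7, 170.1], dtype=float32), np.float32(104.5), 'z', np.float64(0.0223))
(967, array([568.7, 114.8], dtype=float32), array([151.1, 170.5], dtype=float32), np.float32(104.0), 'z', np.float64(0.0224))
green 0
the job is handed in; nothing more can be done
```

The job is done and handed in at about 24 s, but no camera view showed a green mark in the stamped box. I couldn't tell whether the cameras simply don't draw new marks. I did not stamp again, because a second press risked a double impression.

- **Priming:** I pressed the stamp on the steel block with about 11 N, a stroke of roughly 8 mm, and held it for about 1.5 s.
- **Stamping:** I pressed the empty box once, with the die within about 1 mm and 0.1° of the box by measurement. The force was about 11 N, a stroke of roughly 7.5 mm, held for about 1.2 s, and I lifted straight off. A small sideways force of about 2 N showed during the press.
- **Grip:** The die touched the cradle floor at the height expected with no slip, which supports both stroke figures.
- **Return:** The stamp stands upright and released, within 1 mm of the cradle's centre, and the gripper is clear of it.
- **Tray:** Before and after pictures show a shift of about 0.15 pixel, so it did not visibly move. The depth check of the tray was coarse because other things fell in its window, but it agreed to 0.3 mm.
- **Everything else:** I went near nothing else and no contact showed, but I did not measure the other objects afterwards.

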